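Push the label holder behind the rack lip and keep it pressed home

TASK

Take the yellow label holder out of its wooden stand and push its tongue down behind the front lip of the grey parts rack, into the slot in front of the compartment where the flat black block lies, against the spring strip until its shoulders sit fully home on the rail. Finish while still holding it pressed home, without letting go (the spring would lift it), and leave the blue holder, the black block, the cream cap and the flux tin where they are.

Things in the scene. Friction and masses are not known exactly. Their poses are not given: they have to be found in the camera images.
- holder_yellow: Yellow upright plastic label holder, blank paper label on both faces, front and back alike. Origin: centre of its foot; x thickness, y width, z up. z 0 to 24 mm: tongue, 5 thick, 50 wide; z 24 to 66 mm: label part to grip, 10 thick, 66 wide, overhanging the tongue 8 mm at each end (shoulders). 50 g. Stands tongue down in either slot of the stand.
- holder_blue: Blue upright plastic label holder, blank paper label on both faces, front and back alike. Origin: centre of its foot; x thickness, y width, z up. z 0 to 24 mm: tongue, 5 thick, 50 wide; z 24 to 66 mm: label part to grip, 10 thick, 66 wide, overhanging the tongue 8 mm at each end (shoulders). 50 g. Stands tongue down in either slot of the stand. To be left there.
- stand: wooden block 44 x 176 x 28 mm, fixed; origin at the centre of its underside. A grey amplifier, up to 0.16 m high with its knobs, stands between it and the rack; a lamp hangs 0.61 m up from x = 0.55, y = 0.25 m on: keep wrists low. Two slots in line along its y axis, centred 40 mm either side of its middle, 6.4 mm wide (x), 53 mm long, floor 6 mm over the bench (the holders' feet).
- parts_rack: grey parts rack, fixed. Origin: on the bench under the middle of its front rail; x from rail to compartments, y along the rail. Rail: x -9 to 9 mm, 164 mm long, 55 mm high, two slots at y = +-40 mm, black cheeks beside them. Behind, x 8 to 92 mm: two compartments, floor 30, walls 51 to 60 mm high.
- slot_left (a point): centre of the mouth of the left slot (+ y) of the rack's rail, level with the rail top, 55 mm over the bench; axes as the rack's. Slot 8 mm wide (x), 56 mm long (y), between the front lip and the wall behind, flared to 16 mm over the top 6 mm. Home: holder's shoulders on the black cheeks at the slot's ends, foot 24 mm below this point.
- slot_right (a point): centre of the mouth of the right slot (- y) of the rack's rail, level with the rail top, 55 mm over the bench; axes as the rack's. Slot 8 mm wide (x), 56 mm long (y), between the front lip and the wall behind, flared to 16 mm over the top 6 mm. Home: holder's shoulders on the black cheeks at the slot's ends, foot 24 mm below this point.
- strip_left (a joint): sprung brass strip across the left slot, 18 mm below its mouth; value: how far it is pressed down, m (0 free, 0.006 with the holder home, 0.010 at most). Resists with 4.5 N at 0 and 7.5 N at 0.006; let go, it lifts the holder.
- strip_right (a joint): sprung brass strip across the right slot, 18 mm below its mouth; value: how far it is pressed down, m (0 free, 0.006 with the holder home, 0.010 at most). Resists with 4.5 N at 0 and 7.5 N at 0.006; let go, it lifts the holder.
- bay_left (a point): floor centre of the left compartment (+y), 48 mm behind slot_left
- bay_right (a point): floor centre of the right compartment (-y), 48 mm behind slot_right
- dark_pad: flat black block, 62 x 30 mm, 8 mm high, lies in one compartment of the rack, left or right; origin at the centre of its underside
- round_cap: round cream plastic cap, 46 mm across, 18 mm high, lies in the other compartment; origin at the centre of its underside
- flux_tin: round yellow and blue tin with black filling, 66 mm across, 23 mm high, bystander

How it is judged:
By the outcome, as a careful person would: the job done as asked, in the order asked, and still so for the second after the job is handed in, while the arm keeps its last pose, push and grip.
It also fails if it takes over 45 s, if anything falls off the work surface, if the arm or the gripper's body presses on something with over 40 N, if the wrist force passes 120 N, or if a joint passes its speed limit or range.

ROBOT

A 6-joint arm with a two-finger parallel gripper is mounted at the origin on a cart in front of the work surface, level with it; the furniture and walls round the work are solid. World frame = base frame: x ahead of the robot, y to its left, z up, the work surface at z = 0. Lengths are in m, angles in rad, forces in N, time in s.
With the tool pointing down it reaches from about 0.425 to 0.95 m from the base axis. Payload 3.5 kg.
Tool frame: the origin (TCP) lies between the finger pads; the fingertips stand 22 mm ahead of it and the grasp point (between the pads) lies 3 mm ahead of it (ctrl.nose_length is the z of the fingertips in the tool frame, in m); z points along the fingers, y is the line along which they close (so a half turn about z gives the same grasp; the last joint's range is limited). The gripper opens to 85 mm and grips with 20 to 120 N. Pads are 22 mm wide; open, the fingers measure 114 mm over their backs; the gripper's body (76 mm by 85 mm) begins 54 mm behind the grasp point. The pads swing forward as they close: fully open they stand 13 mm farther back than shut.
Start: joints at [1.157, 0.286, 1.577, -0, 1.279, -0.15], TCP at [0.176, 0.652, 0.253] pointing down, gripper open.
Joint ranges: [-2.77, 2.77], [-0.9, 2.22], [0.21, 2.48], [-1.53, 4.67], [0.24, 2.81], [-2.84, 2.84]. Speed limits (rad/s): [2.79, 2.79, 3.14, 3.14, 3.14, 3.14].

INTERFACE

Orientations are given as a unit quaternion [x, y, z, w].
In Python, from plant import ctrl gives the robot as it stands. The module is installed in compiled form; this text tells all that it offers.
- The arm moves only by the tool send_rows, never from a script. Its argument "rows" is text: rows parted by semicolons, each of 7 numbers parted by spaces: the turn, a rotation vector about the tool's x, y, z in a scale on which 1.0 is 360 degrees, then the shift along the tool's x, y, z in parts of the range, where 1.0 means 1000 mm, then the opening, from -1 (shut) to 1 (fully open). A call has 1 to 8 rows; each row is the pose to reach, as a shift and turn from the pose commanded when the call began, along the tool's axes at that moment; what a row does not reach only later rows make up. A row lasts 1/8 s, in which the tool goes at most 62.5 mm and 10.7 degrees, less where a joint would pass 70% of its speed; a pose out of reach is approached as far as the arm can. No shift or turn number may pass 1 either way. A call with a gripper value outside its range is refused whole. The fingers move at their own pace and stop on an object; "grip_force" is the grip in N (left out, the last holds). Time passes only in rows, so rows that repeat a pose let the fingers close. It gives the time, the measured TCP pose, the force, the opening and the grip force at its end, in the units of the state.
- ctrl.get_state(): the state, without advancing time (a new reading comes with each control period).
- ctrl.read_camera(name): name is "side" or "top" or "wrist"; returns a dict with "color" (480x640x3 uint8, red, green, blue), "fx", "fy", "cx", "cy" (pixels), "extrinsics" (4x4, takes a point from world to camera coordinates). Camera axes: x right, y down, z forward; pixel columns grow to the right and rows downward; lengths in m; the calibration is good to about 2 mm. A picture is of the moment at which its call begins. There is no depth.
- ctrl.sign_off(): hands the job in; it is judged then, once.
Trained networks look in a picture, given as the dict that the camera call returned (one of the last four; its "shot" number tells which), for a name from the list of things; names that differ only in an ending like _2 or _b are one class to them, and where a whole thing is asked for, a point or a joint stands for the part that bears it (a point fixed in the world has none). Each returns a list of dicts, best first, with "p" (0 to 1); they miss things now and then, are a little off and sometimes report something else, mostly with a low value. They report only what shows in the picture. A call takes as long as a camera call.
- ctrl.look_for(picture, target): "position" ([x, y, z] in m, in the coordinates of the camera as it stood for that picture, good to about 4 mm: the middle of the surface that is visible of it).
The state is a dict: "time": time; "qpos": joint angles; "dq": joint speeds; "joint_efforts": joint torques, N m; "eef_pos": TCP position; "tcp_rot": TCP orientation; "contact_force": force on the tool from outside, world axes, zero at the start; "wrist_torque": the same for the moment, N m; "opening": opening from 0.0 (shut) to 1.0 (fully open); "finger_force": force on a finger pad.
Only numpy, scipy, OpenCV 4.12 (cv2) and the standard library are available. Lean on these libraries where they do the work, as an engineer would, in place of code of your own. Each camera call takes 0.05 s, during which the arm holds its last target. There are 200 camera calls.

## Working session

There is one attempt and no reset: what is moved stays moved. The work goes in short steps, Python scripts to look and compute and a tool call to move; the robot and the scene stay as the last step left them, time stands still between calls to the robot, and variables do not carry over. Pictures are saved under pics/ and viewed, at most 10 in all, crops included, and the job is handed in when it is done.

Besides the shell and the picture viewer there is one more tool, called as name(argument=value, ...) on one line, values as JSON. send_rows: Moves the arm, as the interface text tells. Its arguments: {"type":"object","properties":{"rows":{"type":"string"},"grip_force":{"type":"number"}},"required":["rows"]}

```bash
mkdir -p pics
cat > h.py <<'E'
import numpy as np, cv2
from plant import ctrl
from scipy.spatial.transform import Rotation as R
def shot(n,f=None):
    p=ctrl.read_camera(n)
    if f: cv2.imwrite('pics/'+f,p['color'][:,:,::-1])
    return p
def w(p,c): 
    E=np.array(p['extrinsics']); return E[:3,:3].T@(np.array(c)-E[:3,3])
def px(p,X):
    E=np.array(p['extrinsics']); c=E[:3,:3]@np.array(X)+E[:3,3]
    return np.array([p['fx']*c[0]/c[2]+p['cx'],p['fy']*c[1]/c[2]+p['cy']])
def ray(p,u,v,z):
    E=np.array(p['extrinsics']); o=-E[:3,:3].T@E[:3,3]; d=E[:3,:3].T@np.array([(u-p['cx'])/p['fx'],(v-p['cy'])/p['fy'],1])
    return o+d*(z-o[2])/d[2]
def rel(target):
    s=ctrl.get_state(); r=R.from_quat(s['tcp_rot']); return 1000*r.inv().apply(np.array(target)-s['eef_pos'])
E
python3 - <<'E'
from h import *
np.set_printoptions(precision=4,suppress=True)
for n in ['top','side']:
    p=shot(n,n+'1.png')
    E=p['extrinsics']; print(n,w(p,[0,0,0]))
    for t in ['holder_yellow','holder_blue','stand','parts_rack','dark_pad','round_cap','flux_tin']:
        print(t,[(round(d['p'],2),w(p,d['position']),px(p,w(p,d['position'])).round()) for d in ctrl.look_for(p,t)[:2]])
s=ctrl.get_state(); print(s)
print(R.from_quat(s['tcp_rot']).as_matrix())
E
```

```text
top [ 0.3669 -0.0432  1.4595]
holder_yellow [(0.62, array([0.4602, 0.2782, 0.0709]), array([218., 276.]))]
holder_blue []
stand [(0.61, array([0.4359, 0.3142, 0.0304]), array([210., 285.]))]
parts_rack [(0.91, array([ 0.5129, -0.4167,  0.0302]), array([446., 257.])), (0.63, array([0.4196, 0.3489, 0.0716]), array([195., 290.]))]
dark_pad [(0.56, array([ 0.5048, -0.454 ,  0.04  ]), array([459., 259.]))]
round_cap [(0.69, array([ 0.5396, -0.3794,  0.0521]), array([435., 248.]))]
flux_tin [(0.83, array([ 0.6522, -0.0914,  0.0082]), array([339., 216.]))]
side [ 0.445  -0.8712  1.3075]
holder_yellow [(0.72, array([0.4507, 0.2769, 0.0678]), array([290., 153.]))]
holder_blue [(0.43, array([0.4212, 0.3471, 0.0612]), array([279., 138.]))]
stand [(0.83, array([0.4115, 0.3313, 0.0288]), array([277., 150.]))]
parts_rack [(0.87, array([ 0.509 , -0.4253,  0.0303]), array([342., 386.]))]
dark_pad [(0.64, array([ 0.5044, -0.4531,  0.0376]), array([342., 397.]))]
round_cap [(0.57, array([ 0.5345, -0.3873,  0.0471]), array([351., 367.]))]
flux_tin [(0.72, array([ 0.646 , -0.0881,  0.0109]), array([376., 261.]))]
{'time': 0.8, 'qpos': array([ 1.157 ,  0.2862,  1.5767,  0.    ,  1.2786, -0.15  ]), 'dq': array([ 0.0011, -0.0007,  0.0009, -0.0017, -0.0018, -0.0017]), 'joint_efforts': array([  0.    , -40.59  , -29.2928,  -0.0001,   0.0003,   0.    ]), 'eef_pos': array([0.176 , 0.6516, 0.2534]), 'tcp_rot': array([0.1315, 0.9913, 0.    , 0.    ]), 'contact_force': array([-0.6691, -0.2982, -0.5909]), 'wrist_torque': array([ 0.036 , -0.0285,  0.063 ]), 'finger_force': 0.0, 'opening': 1.0031951615425767}
[[-0.9654  0.2607  0.    ]
 [ 0.2607  0.9654  0.    ]
 [ 0.      0.     -1.    ]]
```

Run:
```python
import cv2
a=cv2.imread('pics/top1.png');b=cv2.imread('pics/side1.png')
# crops enlarged
l=cv2.resize(a[220:340,140:290],None,fx=2.66,fy=2.66*1,interpolation=2)
r=cv2.resize(a[195:315,390:540],None,fx=2.66,fy=2.66,interpolation=2)
import numpy as np
l2=cv2.resize(b[90:195,220:370],None,fx=2.66,fy=2.66,interpolation=2)
r2=cv2.resize(b[330:435,270:420],None,fx=2.66,fy=2.66,interpolation=2)
cv2.imwrite('pics/crops.png',np.vstack([np.hstack([l,r]),np.hstack([l2,r2])])[:600])
```

```text
(no output)
```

View pics/crops.png

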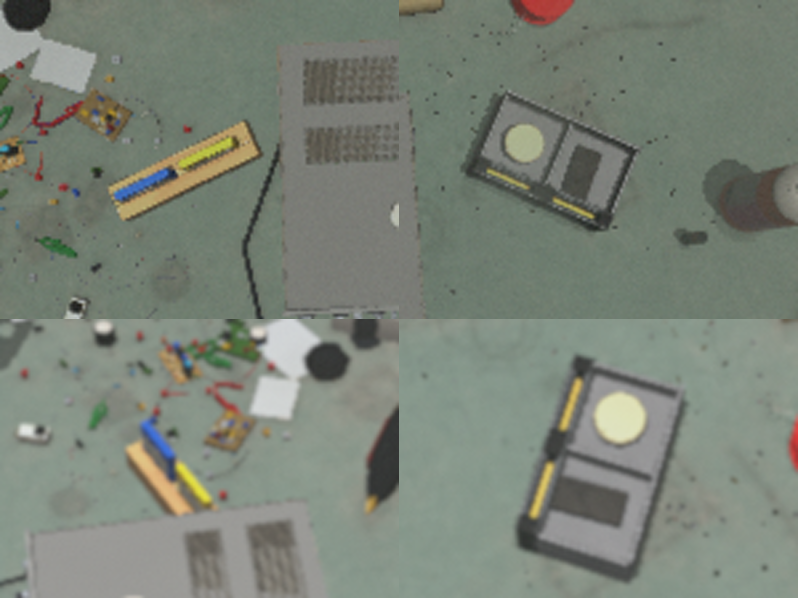

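View pics/top1.png

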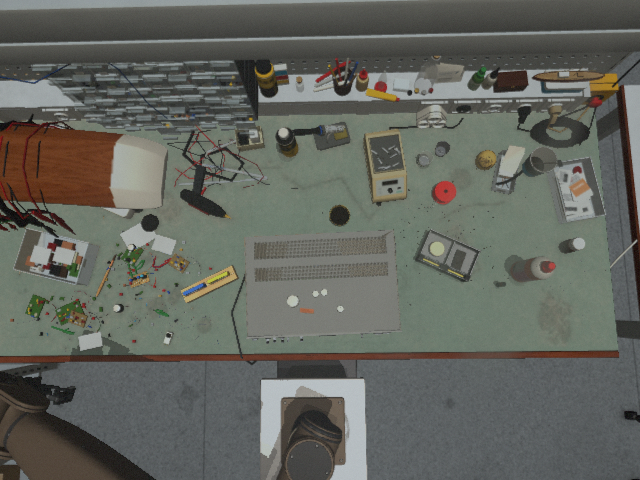

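View pics/side1.png

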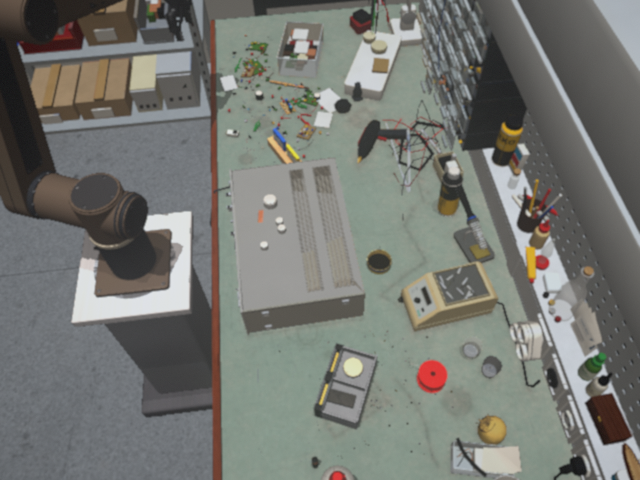

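Top and side views: yellow holder in the stand's -y slot (top px 218,276), blue in the other (195,290). Rack at (446,257); the black block lies in the right (-y) compartment, the cap in the left. So the target is slot_right. I'll look with the wrist camera over the stand next.

Run:
```python
from h import *
print(rel([0.44,0.30,0.25]))
p=shot('wrist'); s=ctrl.get_state(); r=R.from_quat(s['tcp_rot'])
print(r.inv().apply(w(p,[0,0,0])-s['eef_pos']), (np.array(p['extrinsics'])[:3,:3]@r.as_matrix()).round(3),p['fx'])
```

```text
[-346.57517917 -270.63256114    3.3485873 ]
[ 0.06767633  0.00024253 -0.11867998] [[-0.001  1.     0.   ]
 [-0.962 -0.001 -0.272]
 [-0.272 -0.001  0.962]] 357.46086001305696
```

Units first: shifts go in shares of 1000 mm and turns go in shares of 360 degrees. So -346 mm / 1000 = -0.346, -270 mm / 1000 = -0.27, 47 degrees / 360 = 0.1306.

send_rows(rows="0 0 0.1306 -0.346 -0.27 0.003 1;0 0 0.1306 -0.346 -0.27 0.003 1;0 0 0.1306 -0.346 -0.27 0.003 1;0 0 0.1306 -0.346 -0.27 0.003 1;0 0 0.1306 -0.346 -0.27 0.003 1;0 0 0.1306 -0.346 -0.27 0.003 1;0 0 0.1306 -0.346 -0.27 0.003 1;0 0 0.1306 -0.346 -0.27 0.003 1", grip_force=70)

```text
time: 1.85
eef_pos: [0.4419, 0.2978, 0.2506]
tcp_rot: [0.519, 0.855, 0.0, 0.0]
contact_force: [0.2, 0.3, -0.4]
opening: 0.996
finger_force: 0.0
```

Run:
```python
from h import *
np.set_printoptions(precision=4,suppress=True)
s=ctrl.get_state(); print(s['time'],s['eef_pos'],s['contact_force'])
p=shot('wrist','w1.png')
for t in ['holder_yellow','holder_blue','stand']:
    print(t,[(round(d['p'],2),w(p,d['position']),px(p,w(p,d['position'])).round()) for d in ctrl.look_for(p,t)[:2]])
```

```text
1.85 [0.4419 0.2978 0.2506] [ 0.1664  0.2655 -0.4154]
holder_yellow [(0.92, array([0.4623, 0.2848, 0.066 ]), array([331., 247.]))]
holder_blue [(0.86, array([0.4247, 0.3538, 0.0704]), array([330., 155.]))]
stand [(0.75, array([0.4382, 0.325 , 0.0256]), array([327., 188.]))]
```

View pics/w1.png

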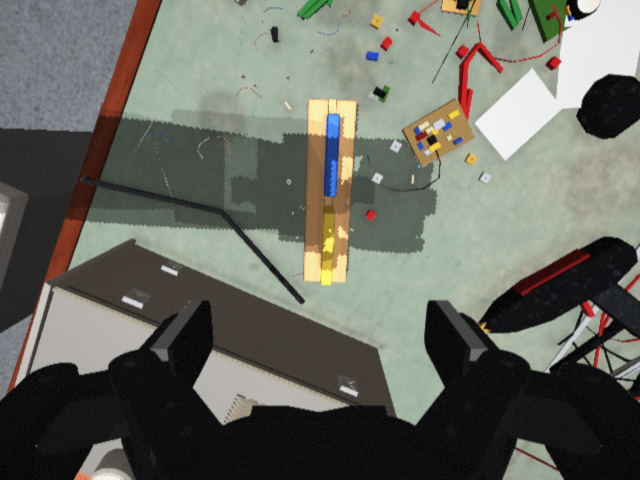

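The wrist view shows yellow top from about (328,205) to (327,284) and blue from (334,114) to (331,195), nearly vertical. I'll refine by colour.

```bash
cat > col.py <<'E'
from h import *
np.set_printoptions(precision=4,suppress=True)
def blob(p,lo,hi,box):
    hsv=cv2.cvtColor(p['color'],cv2.COLOR_RGB2HSV); m=cv2.inRange(hsv,lo,hi)
    k=np.zeros_like(m); x0,y0,x1,y1=box; k[y0:y1,x0:x1]=1; m=m*k
    n,l,st,c=cv2.connectedComponentsWithStats(m)
    i=1+np.argmax(st[1:,4]); return (l==i).astype(np.uint8), st[i]
E
python3 - <<'E'
from col import *
p=shot('wrist')
for nm,lo,hi,box in [('y',(25,150,70),(34,255,255),(300,195,365,300)),('b',(105,120,60),(125,255,255),(300,100,365,205))]:
    m,st=blob(p,lo,hi,box); print(nm,st)
    for v in range(st[1],st[1]+st[3],8):
        x=np.nonzero(m[v])[0]
        if len(x): print(v,x.min(),x.max(),ray(p,(x.min()+x.max())/2,v,.072))
    for v in (st[1],st[1]+st[3]): print('end',v,ray(p,329,v,.072))
E
```

```text
y [324 238  11  16 117]
238 326 332 [0.4529 0.2963 0.072 ]
246 325 333 [0.4563 0.29   0.072 ]
end 238 [0.4529 0.2963 0.072 ]
end 254 [0.4598 0.2836 0.072 ]
b [ 325  121   17   81 1022]
121 330 340 [0.4118 0.3825 0.072 ]
129 329 341 [0.4147 0.3772 0.072 ]
137 328 340 [0.4169 0.3715 0.072 ]
145 328 339 [0.4195 0.3659 0.072 ]
153 327 339 [0.4221 0.3602 0.072 ]
161 327 339 [0.4251 0.3547 0.072 ]
169 327 338 [0.4278 0.3489 0.072 ]
177 326 338 [0.4305 0.3431 0.072 ]
185 326 338 [0.4336 0.3373 0.072 ]
193 325 337 [0.436  0.3311 0.072 ]
201 327 336 [0.4396 0.3255 0.072 ]
end 121 [0.4076 0.3803 0.072 ]
end 202 [0.4381 0.3237 0.072 ]
```

Run:
```python
from col import *
p=shot('wrist')
hsv=cv2.cvtColor(p['color'],cv2.COLOR_RGB2HSV)
print([tuple(hsv[270,x]) for x in range(306,350,3)])
m=((hsv[...,0]<33)&(hsv[...,1]>60)&(hsv[...,2]>60)).astype(np.uint8)
for side in (0,1):
    P=[]
    for v in range(110,272,4):
        x=np.nonzero(m[v,290:365])[0]+290
        if len(x)>5: P.append(ray(p,(x.min()-.5,x.max()+.5)[side],v,.028)[:2])
    P=np.array(P,np.float32); l=cv2.fitLine(P,cv2.DIST_HUBER,0,.001,.001).ravel(); print(l,np.degrees(np.arctan2(l[1],l[0]))%180)
y=((hsv[...,0]>=25)&(hsv[...,0]<36)&(hsv[...,1]>130)).astype(np.uint8)
for v in range(200,292,5):
    x=np.nonzero(y[v,312:345])[0]+312
    if len(x): print(v,x.min(),x.max(),ray(p,(x.min()+x.max())/2,v,.072)[:2])
```

```text
[(np.uint8(23), np.uint8(90), np.uint8(248)), (np.uint8(23), np.uint8(84), np.uint8(250)), (np.uint8(24), np.uint8(84), np.uint8(249)), (np.uint8(23), np.uint8(85), np.uint8(250)), (np.uint8(19), np.uint8(107), np.uint8(242)), (np.uint8(27), np.uint8(147), np.uint8(213)), (np.uint8(24), np.uint8(175), np.uint8(223)), (np.uint8(24), np.uint8(175), np.uint8(221)), (np.uint8(23), np.uint8(175), np.uint8(217)), (np.uint8(21), np.uint8(166), np.uint8(178)), (np.uint8(15), np.uint8(125), np.uint8(190)), (np.uint8(24), np.uint8(86), np.uint8(250)), (np.uint8(23), np.uint8(93), np.uint8(250)), (np.uint8(24), np.uint8(85), np.uint8(249)), (np.uint8(65), np.uint8(29), np.uint8(116))]
[ 0.4277 -0.9039  0.4189  0.317 ] 115.32401
[ 0.4276 -0.904   0.4576  0.3375] 115.31352
240 326 334 [0.4544 0.2954]
245 325 333 [0.4557 0.2911]
250 324 333 [0.4575 0.2869]
270 321 323 [0.4612 0.268 ]
275 321 332 [0.4669 0.2657]
280 321 332 [0.4692 0.2615]
285 322 331 [0.4714 0.2573]
```

Run:
```python
from h import *
print(rel([.4582,.2853,.060]))
p=shot('top'); print(ray(p,246,236,.1),ray(p,247,338,.1), ray(p,399,330,.1))
```

```text
[-23.89975683   9.38011042 190.29798785]
[0.57727375 0.19078799 0.1       ] [0.27902288 0.18507879 0.1       ] [ 0.29744945 -0.25343544  0.1       ]
```

In the tool's units: 110 mm / 1000 = 0.11, 60 mm / 1000 = 0.06, 2.2 degrees / 360 = 0.0061.

send_rows(rows="0 0 0.0061 -0.024 0.0094 0.06 1;0 0 0.0061 -0.024 0.0094 0.11 1;0 0 0.0061 -0.024 0.0094 0.11 1;0 0 0.0061 -0.024 0.0094 0.11 1")

```text
time: 2.7
eef_pos: [0.4599, 0.285, 0.1423]
tcp_rot: [0.532, 0.847, 0.001, 0.001]
contact_force: [-0.7, -0.3, -0.4]
opening: 0.999
finger_force: 0.0
```

Run:
```python
from col import *
s=ctrl.get_state();r=R.from_quat(s['tcp_rot']); print(s['eef_pos'],r.as_matrix()[:,1])
p=shot('wrist','w2.png')
print([(d['p'],w(p,d['position'])) for d in ctrl.look_for(p,'holder_yellow')])
print(rel([.4582,.2853,.060]))
for x in (-.033,0,.033): print(px(p,np.array([.4582,.2853,.072])+x*np.array([.4277,-.904,0])))
```

```text
[0.4599 0.285  0.1423] [0.9006 0.4346 0.0026]
[(0.89, array([0.4597, 0.2843, 0.0656]))]
[ 1.2194 -2.6636 83.5491]
[314.2135 208.6942]
[314.0151 266.9535]
[313.8337 320.205 ]
```

View pics/w2.png

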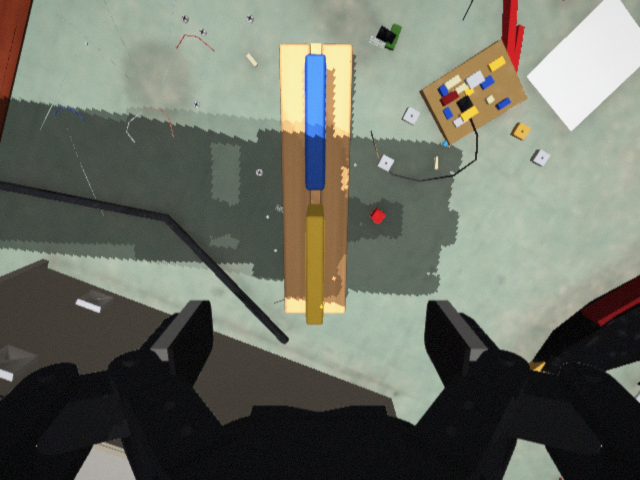

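Wrist view: yellow top spans v≈214–325, u≈315; that puts the centre about 2 mm further along than planned. Descending and gripping.

Run:
```python
from h import *
print(rel([.4596,.2832,.060]))
```

```text
[-1.28019556 -2.31463187 83.55197308]
```

In the tool's units: 82 mm / 1000 = 0.082, -2.3 mm / 1000 = -0.0023.

send_rows(rows="0 0 0 -0.0013 -0.0023 0.05 1;0 0 0 -0.0013 -0.0023 0.082 1;0 0 0 -0.0013 -0.0023 0.082 1;0 0 0 -0.0013 -0.0023 0.082 1")

```text
time: 3.3
eef_pos: [0.4595, 0.2827, 0.061]
tcp_rot: [0.532, 0.847, 0.002, 0.001]
contact_force: [0.2, 0.9, 0.7]
opening: 0.998
finger_force: 0.0
```

Run:
```python
from h import *
s=ctrl.get_state();print(s['eef_pos'],R.from_quat(s['tcp_rot']).as_matrix(),rel([.4596,.2832,.060]))
```

```text
[0.45946425 0.28266663 0.06099896] [[-4.33655190e-01  9.01068330e-01  4.36354818e-03]
 [ 9.01078821e-01  4.33652037e-01  1.69372544e-03]
 [-3.66099202e-04  4.66639368e-03 -9.99989045e-01]] [0.42210908 0.34895769 1.00044477]
```

In the tool's units: 1 mm / 1000 = 0.001.

send_rows(rows="0 0 0 0 0 0.001 -1;0 0 0 0 0 0.001 -1;0 0 0 0 0 0.001 -1;0 0 0 0 0 0.001 -1;0 0 0 0 0 0.001 -1;0 0 0 0 0 0.001 -1;0 0 0 0 0 0.001 -1;0 0 0 0 0 0.001 -1", grip_force=70)

```text
time: 4.3
eef_pos: [0.4579, 0.2819, 0.0575]
tcp_rot: [0.532, 0.847, 0.0, 0.0]
contact_force: [2.0, 0.7, 1.0]
opening: 0.105
finger_force: 68.2
```

In the tool's units: -220 mm / 1000 = -0.22, -150 mm / 1000 = -0.15.

send_rows(rows="0 0 0 0 0 -0.015 -1;0 0 0 0 0 -0.04 -1;0 0 0 0 0 -0.09 -1;0 0 0 0 0 -0.15 -1;0 0 0 0 0 -0.22 -1;0 0 0 0 0 -0.22 -1;0 0 0 0 0 -0.22 -1")

```text
time: 5.18
eef_pos: [0.4571, 0.2816, 0.2775]
tcp_rot: [0.532, 0.847, -0.0, -0.0]
contact_force: [-1.0, 0.2, -1.1]
opening: 0.113
finger_force: 69.9
```

Run:
```python
from col import *
s=ctrl.get_state();r=R.from_quat(s['tcp_rot']); print(s['opening'],s['finger_force'],s['eef_pos'],r.as_matrix())
p=shot('wrist','w3.png')
for t in ['holder_yellow','holder_blue']:
    print([(d['p'],w(p,d['position']),px(p,w(p,d['position'])).round()) for d in ctrl.look_for(p,t)])
p=shot('top')
for t in ['parts_rack','slot_right','dark_pad','round_cap']:
    print(t,[(d['p'],w(p,d['position'])) for d in ctrl.look_for(p,t)][:2])
print(rel([.47,-.38,.28]))
```

```text
0.1126868786756973 69.87298250198364 [0.4571 0.2816 0.2775] [[-0.4336  0.9011 -0.0004]
 [ 0.9011  0.4336 -0.0003]
 [-0.0001 -0.0005 -1.    ]]
[(0.84, array([0.4564, 0.2903, 0.2885]), array([325., 328.]))]
[(0.84, array([0.4281, 0.356 , 0.0727]), array([325., 128.]))]
parts_rack [(0.72, array([ 0.5146, -0.4175,  0.0311]))]
slot_right [(0.81, array([ 0.5133, -0.4164,  0.03  ]))]
dark_pad [(0.65, array([ 0.5042, -0.4512,  0.0395])), (0.3, array([0.4509, 0.2843, 0.0285]))]
round_cap [(0.69, array([ 0.5417, -0.3809,  0.0509]))]
[-601.7613 -275.2994   -3.3354]
```

View pics/w3.png

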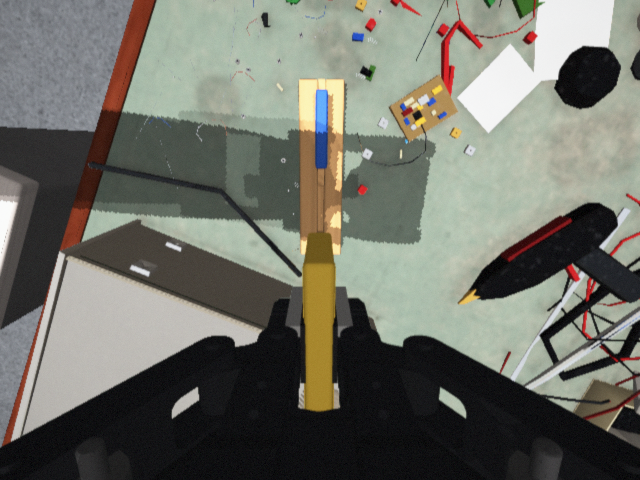

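Held well: the yellow holder's top spans v≈264–411 between the fingers and the blue holder is still in its slot. Moving over the amplifier to a viewing pose beside the rack.

Run:
```python
from col import *
print(rel([.48,-.08,.28]),rel([.432,-.50,.28]))
s=ctrl.get_state();r=R.from_quat(s['tcp_rot']);p=shot('wrist')
for v in (262,264,411): print(v,r.inv().apply(ray(p,320,v,s['eef_pos'][2]+.0145)-s['eef_pos'])*1000)
```

```text
[-335.7381 -136.2614   -3.6118] [-693.4342 -361.5551   -3.1527]
262 [ 32.8012   1.5147 -14.4985]
264 [ 32.1515   1.5147 -14.4986]
411 [-22.0942   1.5185 -14.5069]
```

In the tool's units: -445 mm / 1000 = -0.445, -335 mm / 1000 = -0.335, 48 degrees / 360 = 0.1333.

send_rows(rows="0 0 0.0278 -0.05 -0.02 -0.003 -1;0 0 0.0556 -0.105 -0.043 -0.003 -1;0 0 0.0833 -0.162 -0.066 -0.003 -1;0 0 0.1111 -0.22 -0.09 -0.003 -1;0 0 0.1333 -0.278 -0.113 -0.003 -1;0 0 0.1333 -0.335 -0.137 -0.003 -1;0 0 0.1333 -0.39 -0.165 -0.003 -1;0 0 0.1333 -0.445 -0.198 -0.003 -1")

```text
time: 6.62
eef_pos: [0.472, -0.2055, 0.2804]
tcp_rot: [0.831, 0.557, 0.0, 0.0]
contact_force: [0.2, -0.0, -0.4]
opening: 0.107
finger_force: 69.8
```

Run:
```python
from col import *
s=ctrl.get_state();r=R.from_quat(s['tcp_rot']); print(s['finger_force'],s['eef_pos'],r.as_matrix())
print(rel([.432,-.50,.28]))
```

```text
69.79571342468262 [ 0.472  -0.2055  0.2804] [[ 0.3798  0.9251  0.0005]
 [ 0.9251 -0.3798 -0.    ]
 [ 0.0001  0.0005 -1.    ]]
[-287.6145   74.8722    0.3703]
```

send_rows(rows="0 0 0 -0.05 0.013 0 -1;0 0 0 -0.11 0.028 0 -1;0 0 0 -0.17 0.044 0 -1;0 0 0 -0.23 0.06 0 -1;0 0 0 -0.287 0.075 0 -1;0 0 0 -0.287 0.075 0 -1;0 0 0 -0.287 0.075 0 -1")

```text
time: 7.5
eef_pos: [0.4325, -0.497, 0.2796]
tcp_rot: [0.831, 0.557, 0.0, -0.001]
contact_force: [-0.2, 0.3, 0.0]
opening: 0.109
finger_force: 69.8
```

Run:
```python
from col import *
s=ctrl.get_state();r=R.from_quat(s['tcp_rot']); print(s['finger_force'],s['eef_pos'],r.as_matrix())
p=shot('wrist','w4.png')
for t in ['parts_rack','slot_right','slot_left','dark_pad','round_cap','strip_right']:
    print(t,[(d['p'],w(p,d['position']),px(p,w(p,d['position'])).round()) for d in ctrl.look_for(p,t)][:2])
```

```text
69.78953719139099 [ 0.4325 -0.497   0.2796] [[ 0.3801  0.925  -0.0005]
 [ 0.925  -0.3801  0.0016]
 [ 0.0013 -0.001  -1.    ]]
parts_rack [(0.61, array([ 0.5238, -0.417 ,  0.0276]), array([373., 100.]))]
slot_right [(0.97, array([ 0.526 , -0.4169,  0.0295]), array([376.,  99.]))]
slot_left [(0.64, array([ 0.5264, -0.4125,  0.0263]), array([374.,  94.]))]
dark_pad [(0.78, array([ 0.5033, -0.4492,  0.0347]), array([366., 140.]))]
round_cap [(0.82, array([ 0.5415, -0.388 ,  0.0448]), array([384.,  57.]))]
strip_right [(0.82, array([ 0.4654, -0.4417,  0.0351]), array([327., 148.]))]
```

View pics/w4.png

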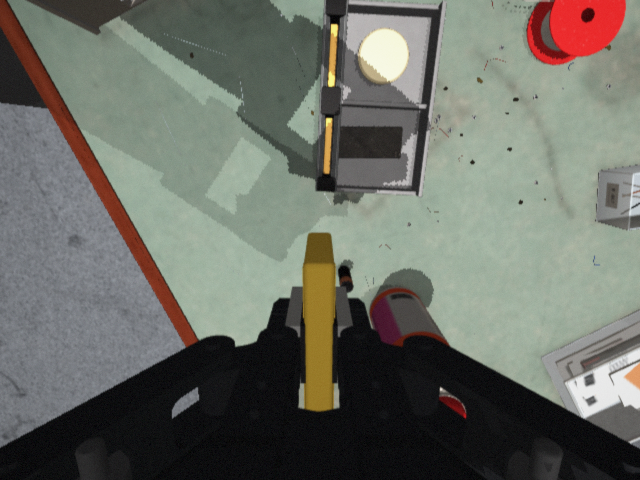

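Wrist view: brass strips at about (327,147) right and (332,55) left, black block in the right compartment (370,142), cap in the left one. Measuring the strips.

```bash
cat > meas.py <<'E'
from col import *
def go(boxes):
    p=shot('wrist'); hsv=cv2.cvtColor(p['color'],cv2.COLOR_RGB2HSV)
    m=((hsv[...,0]>=12)&(hsv[...,0]<34)&(hsv[...,1]>110)&(hsv[...,2]>90)).astype(np.uint8)
    C=[];A=[]
    for x0,y0,x1,y1 in boxes:
        P=[];
        for v in range(y0,y1):
            x=np.nonzero(m[v,x0:x1])[0]+x0
            if len(x)>2: P.append([(x.min()+x.max())/2,v,len(x)])
        P=np.array(P); Q=np.array([ray(p,u,v,.037)[:2] for u,v,_ in P])
        e=[ray(p,P[i,0],P[i,1]+d,.037)[:2] for i,d in((0,-.5),(-1,.5))]
        l=cv2.fitLine(Q[3:-3].astype(np.float32),cv2.DIST_HUBER,0,.001,.001).ravel()
        A.append(Q[3:-3]); C.append((e[0]+e[1])/2)
        print('rows',P[0],P[-1],'len',np.linalg.norm(e[0]-e[1]),'c',C[-1],'ang',np.degrees(np.arctan2(l[1],l[0]))%180,'wid',np.median(P[:,2]))
    if len(C)>1:
        d=C[0]-C[1]; l=cv2.fitLine(np.vstack(A).astype(np.float32),cv2.DIST_HUBER,0,.001,.001).ravel(); print('sep',np.linalg.norm(d),np.degrees(np.arctan2(l[1],l[0]))%180)
    return p,C
E
python3 - <<'E'
from meas import *
go([(322,12,342,92),(318,110,337,182)])
E
```

```text
rows [333.  25.   7.] [330.5  87.    6. ] len 0.052385626353916866 c [ 0.5002 -0.368 ] ang 64.4888 wid 7.0
rows [328.5 118.    6. ] [325.5 173.    6. ] len 0.052939902247408396 c [ 0.4666 -0.4398] ang 64.66209 wid 7.0
sep 0.07931496177130629 64.66801
```

Run:
```python
from h import *
print(rel([.4652,-.4392,.16]))
```

```text
[ 65.47174206   7.95239848 120.72885002]
```

In the tool's units: 120 mm / 1000 = 0.12, 75 mm / 1000 = 0.075, 3 degrees / 360 = 0.0083.

send_rows(rows="0 0 0.0083 0.035 0.004 0.03 -1;0 0 0.0083 0.0655 0.008 0.075 -1;0 0 0.0083 0.0655 0.008 0.12 -1;0 0 0.0083 0.0655 0.008 0.12 -1;0 0 0.0083 0.0655 0.008 0.12 -1")

```text
time: 8.52
eef_pos: [0.4655, -0.4409, 0.1624]
tcp_rot: [0.845, 0.535, 0.0, 0.001]
contact_force: [-0.3, 0.2, 0.4]
opening: 0.11
finger_force: 69.8
```

Run:
```python
from meas import *
p=shot('wrist','w5.png')
s=ctrl.get_state();r=R.from_quat(s['tcp_rot']); print(s['finger_force'],s['eef_pos'],s['contact_force'],r.as_matrix(),rel([.4652,-.4392,.16]))
for q in ([.5002,-.368,.037],[.4666,-.4398,.037]): print(px(p,q))
```

```text
69.79406118392944 [ 0.4658 -0.4414  0.1634] [ 0.1474 -0.1904  0.098 ] [[ 0.428   0.9038  0.0029]
 [ 0.9038 -0.428  -0.0038]
 [-0.0022  0.0043 -1.    ]] [ 1.7857 -1.5011  3.3801]
[316.4997 123.3922]
[317.2685 241.2219]
```

View pics/w5.png

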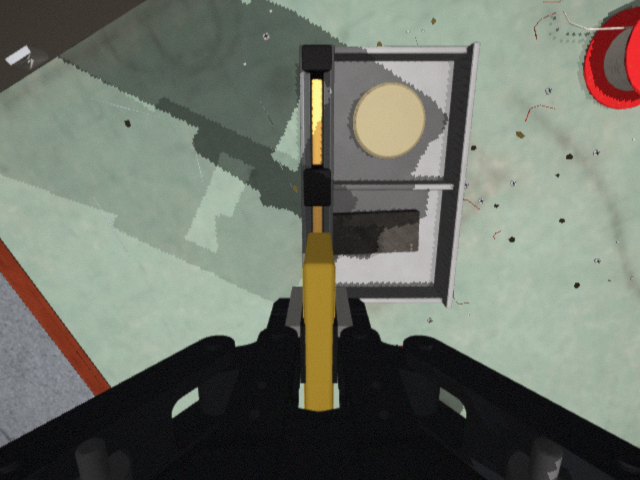

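The holder hangs over the right slot; left strip visible at (317,122). Refining from the left strip and the visible start of the right one.

Run:
```python
from meas import *
p,C=go([(305,65,331,172)])
s=ctrl.get_state();r=R.from_quat(s['tcp_rot'])
c=r.inv().apply(np.r_[C[0],.037]-s['eef_pos'])*1000; print(c, s['eef_pos'])
hsv=cv2.cvtColor(p['color'],cv2.COLOR_RGB2HSV)
for v in (212,225,300): print(v,[tuple(int(k) for k in hsv[v,x]) for x in range(298,342,2)])
for v in (264,): print(r.inv().apply(ray(p,319,v,s['eef_pos'][2]+.0145)-s['eef_pos'])*1000)
```

```text
rows [315.  78.   9.] [315.5 163.    8. ] len 0.05292050432943786 c [ 0.5003 -0.3675] ang 64.90895 wid 8.0
[ 82.0351  -1.1496 126.4594] [ 0.4658 -0.4416  0.1637]
212 [(60, 26, 78), (65, 24, 65), (0, 8, 64), (30, 5, 56), (120, 5, 56), (100, 15, 51), (15, 15, 34), (17, 161, 139), (18, 162, 153), (18, 159, 162), (17, 166, 155), (16, 161, 130), (30, 6, 40), (0, 5, 51), (60, 14, 56), (120, 4, 66), (0, 8, 61), (30, 8, 33), (80, 23, 33), (15, 17, 30), (0, 0, 24), (75, 18, 29)]
225 [(60, 22, 159), (56, 25, 154), (60, 4, 63), (30, 4, 61), (105, 10, 52), (83, 20, 52), (0, 6, 41), (18, 160, 134), (18, 168, 152), (17, 160, 159), (17, 162, 154), (17, 159, 133), (0, 14, 36), (0, 9, 54), (30, 10, 52), (90, 8, 67), (45, 8, 61), (5, 38, 40), (0, 19, 40), (10, 40, 38), (15, 30, 34), (20, 21, 37)]
300 [(23, 14, 72), (50, 10, 74), (21, 98, 101), (21, 191, 131), (21, 187, 153), (22, 187, 164), (22, 183, 164), (22, 185, 164), (22, 188, 163), (22, 188, 161), (22, 181, 166), (22, 185, 164), (22, 184, 162), (22, 182, 165), (22, 186, 163), (21, 184, 166), (22, 187, 157), (21, 183, 146), (22, 175, 141), (30, 23, 77), (15, 7, 74), (10, 10, 75)]
[ 33.4809   1.2104 -14.5783]
```

In the tool's units: 45 mm / 1000 = 0.045, -2.7 mm / 1000 = -0.0027, -0.2 degrees / 360 = -0.0006.

send_rows(rows="0 0 -0.0006 0.002 -0.0027 0.02 -1;0 0 -0.0006 0.002 -0.0027 0.045 -1;0 0 -0.0006 0.002 -0.0027 0.045 -1;0 0 -0.0006 0.002 -0.0027 0.045 -1;0 0 -0.0006 0.002 -0.0027 0.045 -1")

```text
time: 9.25
eef_pos: [0.4638, -0.4376, 0.1167]
tcp_rot: [0.844, 0.536, 0.0, 0.001]
contact_force: [0.2, -0.4, -0.7]
opening: 0.106
finger_force: 69.8
```

Run:
```python
from meas import *
p,C=go([(300,5,334,150)])
s=ctrl.get_state();r=R.from_quat(s['tcp_rot'])
c=r.inv().apply(np.r_[C[0],.037]-s['eef_pos'])*1000; print(c, s['eef_pos'],s['contact_force'],r.as_matrix())
```

```text
rows [323.  69.  11.] [322.5 149.   12. ] len 0.039699889479713577 c [ 0.5032 -0.362 ] ang 64.99852 wid 12.0
[85.2328  3.4422 79.5738] [ 0.4638 -0.4376  0.1167] [ 0.136  -0.7591 -0.2178] [[ 0.4245  0.9054  0.0014]
 [ 0.9054 -0.4245 -0.0018]
 [-0.001   0.0021 -1.    ]]
```

Run:
```python
from meas import *
p,C=go([(300,5,340,198)])
s=ctrl.get_state();r=R.from_quat(s['tcp_rot'])
c=r.inv().apply(np.r_[C[0],.037]-s['eef_pos'])*1000; print(c, s['eef_pos'])
cv2.imwrite('pics/w6.png',p['color'][:,:,::-1])
```

```text
rows [323.  69.  11.] [322.5 173.   10. ] len 0.05238164031569258 c [ 0.5005 -0.3677] ang 65.00001 wid 12.0
[78.847   3.5181 79.4501] [ 0.4637 -0.4374  0.1165]
```

View pics/w6.png

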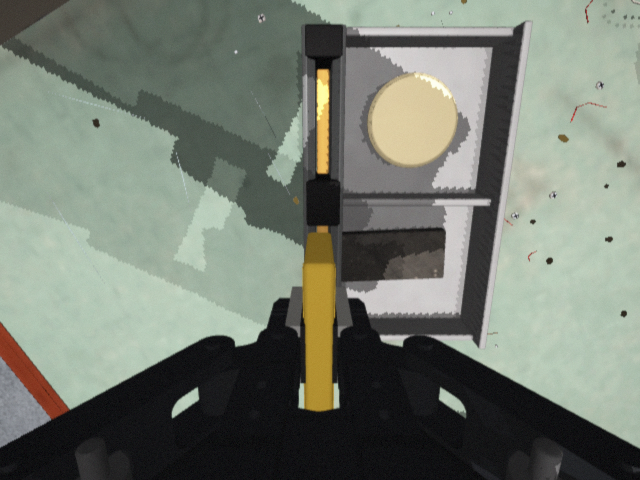

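In the tool's units: 8 mm / 1000 = 0.008, 2.1 mm / 1000 = 0.0021.

send_rows(rows="0 0 0 -0.0011 0.0021 0.008 -1;0 0 0 -0.0011 0.0021 0.008 -1;0 0 0 -0.0011 0.0021 0.008 -1")

```text
time: 9.72
eef_pos: [0.4647, -0.4387, 0.107]
tcp_rot: [0.844, 0.536, -0.0, -0.0]
contact_force: [0.0, 0.3, -0.8]
opening: 0.109
finger_force: 69.8
```

Run:
```python
from meas import *
p,C=go([(300,5,340,208)])
s=ctrl.get_state();r=R.from_quat(s['tcp_rot'])
c=r.inv().apply(np.r_[C[0],.037]-s['eef_pos'])*1000; print(c, s['eef_pos'],s['contact_force'],rel([.4652,-.4392,.1]),r.as_matrix())
```

```text
rows [321.  64.  11.] [321. 174.   9.] len 0.05256065571592664 c [ 0.5005 -0.3679] ang 64.7839 wid 12.0
[79.3739  2.3088 70.2124] [ 0.4647 -0.4388  0.1072] [ 0.2843 -0.2542 -0.0009] [-0.2049  0.6007  7.207 ] [[ 0.4244  0.9055 -0.0002]
 [ 0.9055 -0.4244  0.0002]
 [ 0.0001 -0.0002 -1.    ]]
```

In the tool's units: 13 mm / 1000 = 0.013, 8 mm / 1000 = 0.008.

send_rows(rows="0 0 0 -0.0003 0.0008 0.004 -1;0 0 0 -0.0003 0.0008 0.008 -1;0 0 0 -0.0003 0.0008 0.013 -1;0 0 0 -0.0003 0.0008 0.013 -1;0 0 0 -0.0003 0.0008 0.013 -1")

```text
time: 10.4
eef_pos: [0.4654, -0.4394, 0.0943]
tcp_rot: [0.844, 0.536, 0.0, -0.0]
contact_force: [0.6, -0.6, -0.9]
opening: 0.108
finger_force: 69.8
```

In the slot without contact force. Pressing down against the strip.

In the tool's units: 12 mm / 1000 = 0.012, 11 mm / 1000 = 0.011.

send_rows(rows="0 0 0 0 0 0.004 -1;0 0 0 0 0 0.007 -1;0 0 0 0 0 0.009 -1;0 0 0 0 0 0.011 -1;0 0 0 0 0 0.012 -1;0 0 0 0 0 0.012 -1;0 0 0 0 0 0.012 -1")

```text
time: 11.28
eef_pos: [0.4655, -0.4395, 0.0835]
tcp_rot: [0.844, 0.537, -0.0, 0.0]
contact_force: [-2.0, 1.7, 6.2]
opening: 0.105
finger_force: 70.9
```

In the tool's units: 2 mm / 1000 = 0.002, 1 mm / 1000 = 0.001.

send_rows(rows="0 0 0 0 0 0.001 -1;0 0 0 0 0 0.002 -1;0 0 0 0 0 0.002 -1;0 0 0 0 0 0.002 -1")

```text
time: 11.78
eef_pos: [0.4656, -0.4396, 0.0826]
tcp_rot: [0.844, 0.537, -0.0, -0.0]
contact_force: [-2.7, 3.0, 11.0]
opening: 0.111
finger_force: 71.5
```

In the tool's units: 2 mm / 1000 = 0.002, 1 mm / 1000 = 0.001.

send_rows(rows="0 0 0 0 0 0.001 -1;0 0 0 0 0 0.002 -1;0 0 0 0 0 0.002 -1;0 0 0 0 0 0.002 -1;0 0 0 0 0 0.002 -1")

```text
time: 12.4
eef_pos: [0.4656, -0.4397, 0.0825]
tcp_rot: [0.844, 0.537, -0.0, -0.0]
contact_force: [-5.4, 7.2, 18.2]
opening: 0.106
finger_force: 72.9
```

Run:
```python
from meas import *
for i in range(3):
    p=shot('side') if i<2 else shot('wrist','w7.png')
    s=ctrl.get_state(); print(s['time'],s['eef_pos'],s['contact_force'],s['wrist_torque'],s['finger_force'])
```

```text
12.45 [ 0.4656 -0.4396  0.0825] [-5.5494  6.9234 18.1118] [ 1.1435  1.122  -0.0075] 72.86722540855408
12.5 [ 0.4657 -0.4397  0.0825] [-5.5148  6.8207 18.8733] [ 1.1767  1.1164 -0.0628] 72.86695718765259
12.55 [ 0.4656 -0.4397  0.0825] [-5.7027  6.9706 18.309 ] [ 1.1655  1.1401 -0.0189] 72.86787986755371
```

View pics/w7.png

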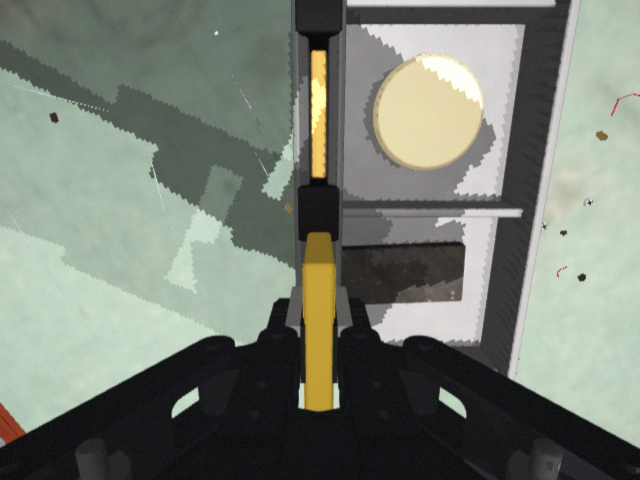

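```bash
python3 -c "
from plant import ctrl
print(ctrl.sign_off())"
```

```text
the job is handed in; nothing more can be done
None
```

The yellow holder is in the right slot, in front of the black block. It is still gripped at about 70 N and pressed against a hard stop at the expected home height with about 18 N, and the job was handed in at about 12.6 s. In the last wrist view the block and cap lay in place, and the blue holder was still in its slot after the lift; I did not look at the flux tin again.

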